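# Open both propagator vents fully

### The arm

A 7-joint arm with a two-finger parallel gripper is mounted at the origin on the work surface. World frame = base frame: x ahead of the robot, y to its left, z up, the work surface at z = 0. Lengths are in mm, angles in rad, forces in N, time in s.
With the tool pointing down it reaches from about 400 to 875 mm from the base axis. Payload 19.3 kg.
Tool frame: the origin (TCP) lies at the very end of the fingers, on their centre line; the grasp point (between the pads) lies 19 mm behind it (grip_point_offset is the z of the grasp point in the tool frame, in mm); z points along the fingers, y is the line along which they close (so a half turn about z gives the same grasp; the last joint's range is limited). The gripper opens to 85 mm and grips with 20 to 120 N. Pads are 22 mm wide; open, the fingers measure 114 mm over their backs; the gripper's body (76 mm by 85 mm) begins 54 mm behind the grasp point. The pads swing forward as they close: fully open they stand 13 mm farther back than shut.
Start: joints at [1.076, 0.521, -0.036, 1.599, 0.021, 1.021, -0.113], TCP at [257.559, -569.454, 231.291] pointing down, gripper open.
Joint ranges: [-2.91, 2.91], [-0.3, 2.13], [-1.5, 1.42], [0.17, 2.43], [-1.26, 4.41], [0.16, 1.93], [-2.52, 2.52]. Speed limits (rad/s): [1.89, 1.89, 2.39, 2.39, 3.01, 3.01, 3.01].

### API

Orientations are given as a 3x3 rotation matrix whose columns are the frame's x, y, z axes.
In Python, from workcell import movep, movel, goto_joints, open_gripper, clamp, wait, inverse_kinematics, read_state, camera, PlanningError, finish_job, grip_point_offset gives the robot as it stands. Calls block until the motion is done:
- movep(position, orientation): joint-space move of the TCP to a pose.
- movel(position, frame=None, max_speed=150, guard=None): straight line of the TCP; frame=None keeps the orientation; max_speed is the mean speed in mm/s. With guard (N) it stops when the force on the tool has changed by that much, and returns True; else False.
- goto_joints(angles): joint-space move.
- open_gripper() and clamp(): open the fingers fully, or close them until they stop; the grip force is fixed at half the most.
- wait(seconds).
- inverse_kinematics(position, orientation): joint angles nearest the present ones, or None.
- read_state(): the state.
- camera(name): name is "side" or "top"; returns a dict with "image" (480x640x3 uint8, blue, green, red), "range_z" (480x640 float32, mm along the optical axis (not along the pixel's ray), 0 where there is no reading), "fx", "fy", "cx", "cy" (pixels), "cam_to_world" (4x4, takes a point from camera to world coordinates). Camera axes: x right, y up, looking along -z (the intrinsics and any distortion apply to the point x, -y, -z); pixel columns grow to the right and rows downward; lengths in mm; the calibration is good to about 2 mm. A picture is of the moment at which its call begins.
A pose or a line that the arm cannot do raises PlanningError and nothing moves.
- finish_job(): hands the job in; it is judged then, once.
The state is a dict: "time": time; "qpos": joint angles; "qvel": joint speeds; "joint_efforts": joint torques, N m; "eef_pos": TCP position; "tool_rot": TCP orientation; "ft_force": force on the tool from outside, world axes, zero at the start; "torque": the same for the moment, N m; "finger_gap": finger opening in mm; "gripper_force": force on a finger pad.
Only numpy, scipy, OpenCV 4.12 (cv2) and the standard library are available. Lean on these libraries where they do the work, as an engineer would, in place of code of your own. Each camera call takes 0.05 s, during which the arm holds its last target. There are 200 camera calls.

### The job

Air the seedlings: open both roof vents of the propagator fully. With the fingertips gently push each vent lever outward, past its half-open click, all the way to its end stop. Do not grip or force the levers, do not lift the lid, which only rests on its tray, and leave the pots, the bottle and the spatula where they are.

Things in the scene. Friction and masses are not known exactly. Their poses are not given: they have to be found in the camera images.
- propagator: Black plastic seed tray, 252 x 392 mm and 67 mm high, fixed to the table. Origin: centre of its underside on the table; z up, y along its long side (+y is its left end, seen from the robot), x away from the robot at yaw 0 (it is turned by up to about 0.35 rad).
- lid: Clear hard lid, 240 x 380 mm, 70 mm high, about 1.4 kg, standing loose on the tray's ledge inside a low rim with 2 mm play all round. Origin: centre of its underside, 55 mm above the table; axes as the tray's. Its flat top face, 70 mm above its origin (125 mm above the table), carries a grey strip with two sliding vents in line along y, one lever each. Aluminium guide rails beside the shutters rise 4 mm.
- lid_top (a point): Centre of the lid's top face, midway between the two levers; the 76 to 100 mm wide gap between the tabs is free.
- lever_left (a joint): Slide of the left vent lever (m): 0 shut, 0.030 click (first detent, half open), 0.060 hard end stop (fully open). Moves along the lid's own +y, outward from the lid's middle to its left end. Resistance 1.5 N, up to 6 N just before humps at 0.022, 0.038 and 0.053: a push of 6 to 8 N moves it all the way; it stays where left. Starts at 0 to 0.012.
- tab_left: Upright tab of the left lever, the part to push: black plastic, 34 mm along the lid's x, 12 mm along its y (the way it slides), standing 34 mm above the lid's top face, on a thin white shutter plate (82 x 60 mm, top 3 mm above the lid). The tab's upright inner face, to push on, is 6 mm from its centre towards the middle of the lid. Origin: centre of its top face. When shut the tab is 50 mm from the middle of the lid, along y. Axes as the lid's.
- lever_right (a joint): Slide of the right vent lever (m): 0 shut, 0.030 click (first detent, half open), 0.060 hard end stop (fully open). Moves along the lid's own -y, outward from the lid's middle to its right end. Resistance 1.5 N, up to 6 N just before humps at 0.022, 0.038 and 0.053: a push of 6 to 8 N moves it all the way; it stays where left. Starts at 0 to 0.012.
- tab_right: Upright tab of the right lever, the part to push: black plastic, 34 mm along the lid's x, 12 mm along its y (the way it slides), standing 34 mm above the lid's top face, on a thin white shutter plate (82 x 60 mm, top 3 mm above the lid). The tab's upright inner face, to push on, is 6 mm from its centre towards the middle of the lid. Origin: centre of its top face. When shut the tab is 50 mm from the middle of the lid, along y. Axes as the lid's.
- pot_grey: Bystander: small grey plant pot with soil and a seedling, 72 mm wide, 70 mm high (seedling to 120 mm), loose. Origin: centre of its underside.
- pot_black: Bystander: black plant pot with soil and a seedling, 90 mm wide, 85 mm high (seedling to 145 mm), loose. Origin: centre of its underside.
- bottle: Bystander: white plastic bottle with a red cap, 68 mm wide, 170 mm high, loose, upright. Origin: centre of its underside.
- dibber: Bystander: wooden-handled spatula about 200 mm long lying on the table between the propagator and the robot, loose. Its length is its own x; origin near its middle, on the table.

How it is judged (in metres and radians):
At the end, for the whole second after the job is handed in: Both levers stand at their second (end) stop, slide over 56 mm of 60, and the lid rests level on the tray's ledge (less than 6 mm up, less than 0.03 rad tilted) and is still (value of joint each of lever_left, lever_right above 0.056 m and z of lid in the frame of propagator below 0.061 m and angle between lid's own z axis and vertical below 0.03 rad and linear speed of lid below 0.02 m/s); the robot touches nothing.
It fails at once if a lever is gripped or forced: over 35 N between the fingers and its tab (contact force between the fingers and tab_left above 35 N or contact force between the fingers and tab_right above 35 N).
It fails at once if the lid is lifted or tipped: 12 mm up or 0.08 rad (z of lid in the frame of propagator above 0.067 m or angle between lid's own z axis and vertical above 0.08 rad).
It fails at once if a pot, the bottle or the spatula is knocked, lifted or carried (moved over 25 mm) (distance of any of pot_grey, pot_black, bottle, dibber from where it was at the start of the episode above 0.025 m).
It also fails if it takes over 45 s, if anything falls off the work surface, if the arm or the gripper's body presses on something with over 40 N, if the wrist force passes 120 N, or if a joint passes its speed limit or range.

## Working session

There is one attempt and no reset: what is moved stays moved. The work goes in short steps, each a Python script; the robot and the scene stay as the last script left them, time stands still between calls to the robot, and variables do not carry over. Pictures are saved under pics/ and viewed, at most 10 in all, crops included, and the job is handed in when it is done.

```bash
ls; mkdir -p pics; python3 - <<'E'
from workcell import *
import cv2,numpy as np
for n in("top","side"):
    c=camera(n); cv2.imwrite(f"pics/{n}0.png",c["image"]); np.savez(f"{n}0.npz",**c)
    print(n,c["fx"],c["fy"],c["cx"],c["cy"],c["cam_to_world"].round(3).tolist(),c.keys())
print(read_state()["time"],read_state()["tool_rot"],grip_point_offset)
E
```

```text
pics
top 476.46310548420615 476.46310548420615 320.350097521724 243.9139004002706 [[0.014, 0.992, -0.127, 447.594], [-1.0, 0.015, 0.006, 52.179], [0.008, 0.127, 0.992, 1139.894], [0.0, 0.0, 0.0, 1.0]] dict_keys(['image', 'range_z', 'fx', 'fy', 'cx', 'cy', 'cam_to_world'])
side 516.4794319775681 516.4794319775681 327.0011207705476 238.38279122752945 [[-0.814, 0.403, -0.418, 123.459], [-0.58, -0.58, 0.572, 653.78], [-0.012, 0.708, 0.706, 847.774], [0.0, 0.0, 0.0, 1.0]] dict_keys(['image', 'range_z', 'fx', 'fy', 'cx', 'cy', 'cam_to_world'])
0.1 [[ 9.11129914e-01  4.12119001e-01 -4.57809633e-04]
 [ 4.12119251e-01 -9.11129499e-01  8.71217547e-04]
 [-5.80785567e-05 -9.82464532e-04 -9.99999516e-01]] -18.700000000000003
```

View pics/top0.png

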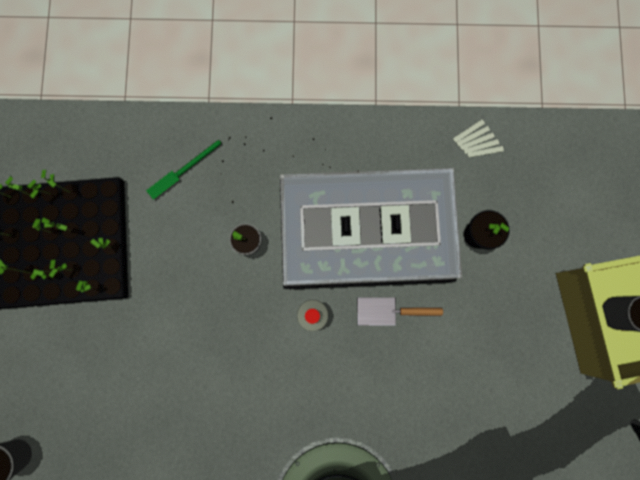

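View pics/side0.png

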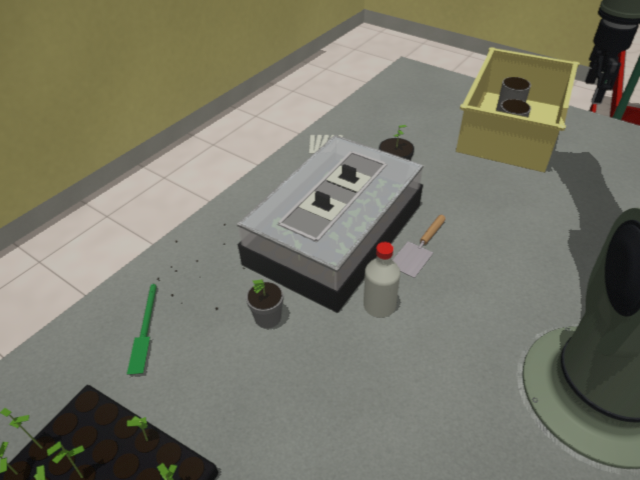

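The top view shows the left tab at about (346,226) and the right at (396,224), on white plates inside the strip, which spans (302..438, 202..248). The side view agrees. The bottle is near (313,316) and the spatula near (400,312).

```bash
cat > h.py <<'E'
import cv2,numpy as np
def ray(c,uv,z):
    uv=np.atleast_2d(np.array(uv,float)); M=c["cam_to_world"]
    d=np.c_[(uv[:,0]-c["cx"])/c["fx"],-(uv[:,1]-c["cy"])/c["fy"],-np.ones(len(uv))]@M[:3,:3].T
    return M[:3,3]+d*((z-M[2,3])/d[:,2])[:,None]
def depthpts(c,m):
    v,u=np.nonzero(m&(c["range_z"]>0)); r=c["range_z"][v,u]; M=c["cam_to_world"]
    return np.c_[(u-c["cx"])/c["fx"]*r,-(v-c["cy"])/c["fy"]*r,-r]@M[:3,:3].T+M[:3,3]
def measure(c,box):
    x0,y0,x1,y1=box; im=c["image"].astype(int); roi=np.zeros(im.shape[:2],bool); roi[y0:y1,x0:x1]=1
    out={}
    white=roi&(im.min(2)>185)
    P=depthpts(c,roi); 
    for nm,lo,hi in(("top",122,127),("tab",150,166)):
        q=P[(P[:,2]>lo)&(P[:,2]<hi)]; out[nm]=q
    n,l,s,ce=cv2.connectedComponentsWithStats(white.astype(np.uint8))
    print("white",[(s[i].tolist(),ce[i].round(1).tolist()) for i in range(1,n) if s[i,4]>60])
    for i in range(1,n):
        if s[i,4]>60:
            k,_=cv2.findContours((l==i).astype(np.uint8),cv2.RETR_EXTERNAL,cv2.CHAIN_APPROX_NONE)
            w=ray(c,k[0][:,0,:],128)[:,:2].astype(np.float32); print(" plate rect",cv2.minAreaRect(w))
    return out
E
python3 - <<'E'
from h import *
c=dict(np.load("top0.npz")); o=measure(c,(275,165,465,290))
t=o["tab"]; print(len(t),np.median(t[:,2]) if len(t) else 0)
if len(t):
    s=t[:,1]>t[:,1].mean()
    for q in(t[s],t[~s]): print("tab",len(q),q.mean(0),np.ptp(q,axis=0),cv2.minAreaRect(q[:,:2].astype(np.float32)))
# whole lid from depth, z>115
m=np.zeros(c["range_z"].shape,bool); m[165:290,275:465]=1
P=depthpts(c,m); print(np.histogram(P[:,2],bins=range(0,180,10)))
q=P[(P[:,2]>115)]; print("lid",cv2.minAreaRect(q[:,:2].astype(np.float32)))
im=c["image"].astype(int)
print(im[226,296:445:3].mean(1).astype(int)); print(im[195:256:2,370].mean(1).astype(int))
# dark tab blobs
d=np.zeros(m.shape,np.uint8); d[205:248,325:415]=(im[205:248,325:415].max(2)<60)
n,l,s,ce=cv2.connectedComponentsWithStats(d)
for i in range(1,n):
    if s[i,4]>20: print(s[i],ce[i],ray(c,ce[i],159),ray(c,ce[i],145))
# bystanders
print("bottle cap",ray(c,(313,316),170),"grey",ray(c,(245,240),70),"black",ray(c,(487,230),85))
E
```

```text
white []
184 156.92382923638462
tab 90 [616.77589136  -7.67991016 157.03843097] [32.40254649 11.13169963 10.75215309] ((617.1910400390625, -7.938629627227783), (32.43513107299805, 10.904206275939941), 1.0309317111968994)
tab 94 [ 623.26358915 -115.08955362  156.65880102] [32.67718353 12.80423356 10.23975123] ((623.1585693359375, -115.78524780273438), (32.56376647949219, 12.244274139404297), 3.5457229614257812)
(array([  913,    28,    29,    27,    35,   159,   395,    35,    34,
          19,     0,   378, 18642,   201,    25,   171,    13]), array([  0,  10,  20,  30,  40,  50,  60,  70,  80,  90, 100, 110, 120,
       130, 140, 150, 160, 170]))
lid ((621.2293090820312, -60.77079772949219), (242.7619171142578, 383.255859375), 3.133119821548462)
[127 126 179 113 114 113 112 114 113 114 112 111 174 183 185  87  12  15
  86 185 183 160 110 110 109 111 109 109  71 172 182 181  25   7  15 120
 182 183 124 105 106 106 106 107 104 105 103 165 131 125]
[126 126 126 129 165 141 105 107 107 109 108 109 110 108 110 108 110 110
 109 110 110 109 111 110 114 161 161 129 129 128 129]
[391 215  10  18 152] [395.61842105 223.64473684] [[ 617.88751711 -110.45801126  159.        ]] [[ 620.31805944 -112.779284    145.        ]]
[341 217  10  18 150] [345.56       225.59333333] [[612.18375999  -5.85905071 159.        ]] [[614.53289433  -6.6874144  145.        ]]
bottle cap [[424.97153139  59.0540938  170.        ]] grey [[590.64789321 216.31696519  70.        ]] black [[ 619.36820883 -328.17858103   85.        ]]
```

```bash
cat > pose.py <<'E'
from workcell import *
import numpy as np
yaw=0.058; C=np.array([620.8,-61.0])
ly=np.array([-np.sin(yaw),np.cos(yaw)])
def R(s): 
    x=np.r_[s*ly,0]; z=np.array([0,0,-1.]); return np.c_[x,np.cross(z,x),z]
def at(d,z): return np.r_[C+d*ly,z]
def rel():  # position along lid y / z, force along lid y / z
    s=read_state(); p=np.array(s["eef_pos"]); f=np.array(s["ft_force"])
    return round(float((p[:2]-C)@ly),1),round(float(p[2]),1),f.round(1),round(s["time"],2),round(s["finger_gap"],1)
E
python3 - <<'E'
from pose import *
p=np.array(read_state()["eef_pos"]); clamp(); movel([p[0],p[1],320])
q0=np.array(read_state()["qpos"])
c=[]
for s in(1,-1):
    q=inverse_kinematics(at(0,250),R(s)); print(s,q)
    if q is not None: c.append((np.abs(np.array(q)-q0).max(),s))
s=min(c)[1]; movep(at(0,250),R(s)); print(s,rel())
print(movel(at(0,175),max_speed=120),rel())
print(movel(at(0,138),max_speed=50,guard=8),rel())
E
```

```text
1 [ 0.38806286  0.55518808 -0.58226484  1.56104568  0.32719763  1.12415386
 -0.20962049]
-1 [-0.66151124  0.8467504   1.22556933  1.61827147 -0.82619158  1.28213941
 -2.37208984]
1 (-1.3, 250.0, array([-0.2, -0.6,  0.4]), 3.85, 0.7)
False (0.0, 175.6, array([ 0.3, -0.1, -0.4]), 4.62, 0.1)
False (0.0, 138.2, array([ 0.5, -0.4,  0.4]), 5.52, -0.3)
```

```bash
python3 - <<'E'
from pose import *
import cv2
for t,v in((60,30),(88,30),(97,15)):
    g=movel(at(t,138),max_speed=v,guard=12); print(t,g,rel())
    if g: break
d=rel()[0]; movel(at(d-12,138),max_speed=60); print(rel())
movel(at(d-12,200),max_speed=120)
c=camera("side"); cv2.imwrite("pics/side1.png",c["image"][100:320,200:460].repeat(2,0).repeat(2,1))
E
```

```text
60 True (52.3, 137.8, array([-0.9, -0.6, -0. ]), 7.1, -0.4)
(39.6, 137.9, array([-0.1,  0.2, -0.4]), 7.44, 0.3)
```

View pics/side1.png

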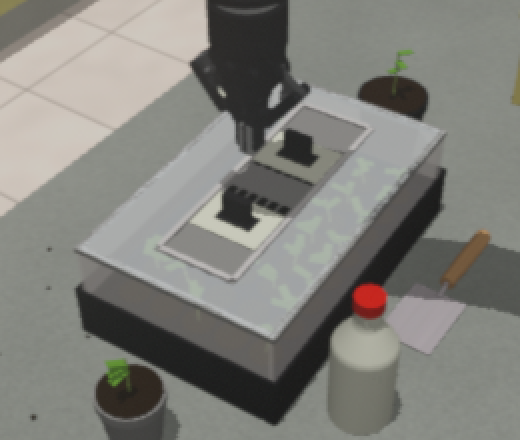

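The left lever has moved about 20 mm, and the black louvres now show beside its plate at about (255,200). The guard tripped at the first hump, so I'll continue with a slightly higher guard and a slower push.

```bash
cat > push.py <<'E'
from pose import *
def push(s,d):
    """push from d outward (s=+1 left, -1 right) until the end stop"""
    for k in range(6):
        g=movel(at(s*98,138),max_speed=15,guard=18); r=rel(); print(g,r)
        if not g or s*r[0]>89: break
    d=s*rel()[0]; movel(at(s*(d-12),138),max_speed=60); movel(at(s*(d-12),200),max_speed=150); print(rel())
E
python3 - <<'E'
from push import *
movel(at(40,138),max_speed=100,guard=10)
push(1,40)
E
```

```text
False (95.5, 138.1, array([  1.8, -14. ,   3.6]), 12.94, -0.2)
(83.5, 199.4, array([-0.2,  0.4, -0.5]), 13.9, -0.4)
```

```bash
python3 - <<'E'
from push import *
import cv2
movel(at(-25,200)); movel(at(-25,138),max_speed=80,guard=10); print(rel())
push(-1,25)
movel(at(-60,300)); p=[400,-450,320]; movep(p,R(1))
for n,(a,b,e,f) in(("top",(150,330,220,520)),("side",(100,330,200,460))):
    c=camera(n); np.savez(n+"2.npz",**c); cv2.imwrite(f"pics/{n}2.png",c["image"][a:b,e:f].repeat(2,0).repeat(2,1))
from h import *
c=dict(np.load("top2.npz")); t=measure(c,(275,165,465,290))["tab"]
s=t[:,1]>-61
for q in(t[s],t[~s]): print(q.mean(0),(q.mean(0)[:2]-C)@ly)
print(rel())
E
```

```text
(-25.0, 138.4, array([0.1, 0.4, 0.9]), 15.7, 0.2)
True (-93.9, 137.7, array([0.1, 0.3, 1. ]), 20.23, -0.5)
(-82.1, 199.4, array([-0.2, -0.6,  0.4]), 21.14, 0.3)
white []
[614.20113878  47.78334366 156.95764627] 108.98294076524489
[ 626.36636325 -171.12667879  156.25228793] -110.26416572312608
(-374.6, 320.0, array([-0.6,  0.2, -0.3]), 23.55, -0.1)
```

View pics/top2.png

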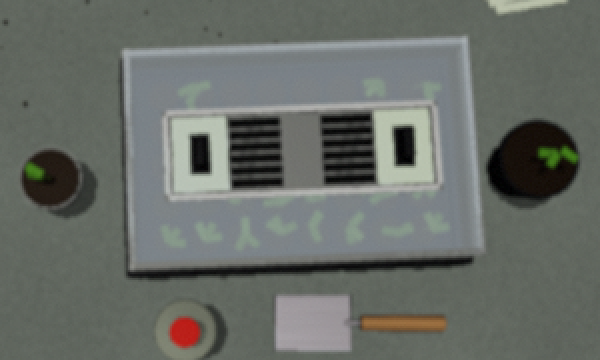

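View pics/side2.png

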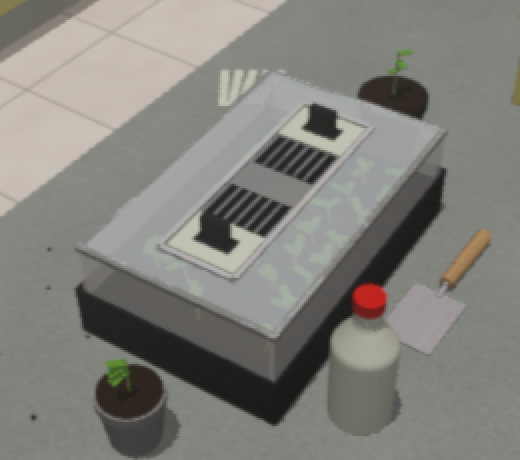

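Both plates now touch the strip's outer ends, and both louvre sets are fully exposed. The tabs are 219 mm apart, against 220 mm when fully open. The lid is level and the bystanders haven't moved.

```bash
python3 -c "
from workcell import *
print(finish_job())"
```

```text
the job is handed in; nothing more can be done
None
```

I pushed both vent levers to their end stops (tabs measured 219 mm apart, 220 mm when fully open). In the final pictures the lid is level and the bystanders look unmoved; the job is handed in at about 24 s of 45 s, but no verdict came back.

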